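Unclamp a circuit board and hold its solder side up to the inspection camera

TASK

Turn the orange clamp knob of the board vise a good quarter turn anticlockwise to free the sliding jaw, slide that jaw well back, then draw the green circuit board out of the fixed jaw's groove and lift it off. Turn the board so that its solder side (the underside) squarely faces the inspection camera, centred about 15 cm in front of the lens, and finish while still holding it there, steady and clear of everything. Do not touch the camera or disturb the other things on the bench.

Things in the scene. Friction and masses are not known exactly. Their poses are not given: they have to be found in the camera images.
- board: Green circuit board to take, 100 (its x) x 60 (y) x 2.4 mm, 0.11 kg, level in the vise. Origin: centre of its underside (solder side); z points out of the component side, up at the start. Parts on top (yellow transformer, blue capacitors, white connector at the +x end) rise to 17 mm, 6 mm inside the long edges, whose middles, 60 mm apart, are free to grip (base plate 30 mm below the underside).
- vise: Board vise fixed to the bench: aluminium base 270 x 90 x 12 mm, origin on its middle line at table height, z up, +x from the sliding jaw to the fixed jaw. The board, its x along the vise's x, is centred at x = 30 mm, up to 6 mm off in y, on four brass posts (tops at 42 mm, x = 0 and 60 mm, y = +-19 mm). Black jaws, 80 mm wide, tops at 52 mm.
- fixed_jaw (a point): Middle of the fixed jaw's upright face, level with the board's underside (vise x = 80.5 mm); axes as the vise. The groove's upper lip, its underside 2 mm above the board, reaches 4 mm over the board's end: draw the board level over the posts towards vise -x, 8 mm or more (10 to 18 mm suits an open jaw), before lifting. The sliding jaw (face at x = -20.5 mm when shut) has the same lips.
- jaw (a joint): How far the sliding jaw's carriage is moved back from the board, along vise -x: 0 shut on the board (start), 0.035 m at its end stop. Clamped fast while the knob is tight; once loose it slides with about 2 N (inertia as of 2 kg) and stays where left. It can be pulled along by the knob.
- knob (a joint): Turn of the clamp knob, rad, counted anticlockwise seen from above: 0 to 0.3 at the start (tight), it takes about 0.1 N m and stays where left, the clamp is wholly free beyond 1.0, stop at 2.2.
- knob_grip (a point): Grip point of the orange wing knob: on its upright axis, 73 mm above the table, at vise x = -78 mm with the jaw shut; moves with carriage and knob. Its x axis runs along the wing, z up. The wing is 44 mm long, 12 mm thick, its top 10 mm above this point, its underside 16 mm below. Nothing near it is higher than the jaws (52 mm).
- lens (a point): Centre of the inspection camera's front glass: grey 50 mm camera head with a white 60 mm ring light in a fork on a fixed steel stand, tilted up towards the robot's side. The point's x axis points out of the lens along the line of sight, y is level. The board's underside belongs 150 mm out along x, square to it, the board's z along the lens's x.
- camera: Stand of the inspection camera, fixed to the bench: steel foot 85 x 85 x 10 mm, post and fork, 110 mm tall with its head; origin at table height under the head's tilting axis (80 mm up, the lens 40 mm in front of that axis), its front towards its own -x. Not to be touched.
- spool: Bystander: white spool of solder standing on end, 60 mm across, 50 mm tall; origin at the centre of its foot.
- tweezers: Bystander: steel tweezers lying flat, 135 mm long (x), 16 mm wide, 10 mm tall; origin at the middle, underneath.
- cutters: Bystander: side cutters with blue handles lying flat, 125 mm long (x), 60 mm wide, 14 mm tall; origin near the middle, underneath.
- dish: Bystander: black dish, 76 mm across, 26 mm tall; origin at the centre of its foot.
- flux: Bystander: amber bottle with a red cap, 38 mm across, 85 mm tall; origin at the centre of its foot.
- screwdriver: Bystander: screwdriver with a yellow handle lying flat, 170 mm long (x); origin at the middle, underneath.
- spare_board: Bystander: another green board lying flat on the bench, 100 x 60 mm, with an aluminium heat sink, 15 mm tall in all; origin at the centre of its underside. Not the one to take.
There are look-alikes about, which are no part of the job. Leave any brown or red look-alike of the board alone.

How it is judged (in metres and radians):
On the way, in this order (a step that is already met when the one before it is completed fails the run):
1. the clamp knob is turned free (value of joint knob above 1 rad), for 0.1 s.
2. the sliding jaw is moved well back (15 mm or more) (value of joint jaw above 0.015 m), for 0.2 s.
3. the board is drawn out of the vise and held clear above it (height (world z) of board above 0.1 m and contact force between board and the fingers above 1 N), for 0.2 s.
At the end, for the whole second after the job is handed in: Board at rest, held by the fingers alone, touching neither vise nor camera, over 120 mm up; underside 120-180 mm before the lens, centre within 25 mm of the line of sight (lens y and z), square within 0.2 rad, solder side to the lens; knob above 1.0 rad, jaw back over 15 mm (x of board in the frame of lens between 0.12 and 0.18 m and y of board in the frame of lens between -0.025 and 0.025 m and z of board in the frame of lens between -0.025 and 0.025 m and angle between the z axis of board and the x axis of lens, either way round below 0.2 rad and angle between board's own z axis and vertical below 1.3 rad and height (world z) of board above 0.12 m and contact force between board and the fingers above 1 N and contact force between board and vise below 0.05 N and contact force between board and camera below 0.05 N and linear speed of board below 0.02 m/s and angular speed of board below 0.2 rad/s and value of joint knob above 1 rad and value of joint jaw above 0.015 m); the arm keeps its last pose, push and grip.
It fails at once if the camera is touched (contact force between camera and anything else above 1 N).
It fails at once if another thing on the bench is disturbed (moved over 15 mm) (distance of any of spool, tweezers, cutters, dish, flux, screwdriver, spare_board from where it was at the start of the episode above 0.015 m).
It also fails if it takes over 54 s, if anything falls off the work surface, if the arm or the gripper's body presses on something with over 40 N, if the wrist force passes 120 N, or if a joint passes its speed limit or range.

ROBOT

A 6-joint arm with a two-finger parallel gripper is mounted at the origin on the work surface. World frame = base frame: x ahead of the robot, y to its left, z up, the work surface at z = 0. Lengths are in m, angles in degrees, forces in N, time in s.
With the tool pointing down it reaches from about 0.4 to 0.825 m from the base axis. Payload 7 kg.
Tool frame: the origin (TCP) lies midway between the tips of the shut fingers; the grasp point (between the pads) lies 19 mm behind it; z points along the fingers, x is the direction in which the jaws open and shut, and the axes are right-handed (so a half turn about z gives the same grasp; the last joint's range is limited). The gripper opens to 88 mm and grips with 3 to 60 N. Pads are 19 mm wide; open, the fingers measure 130 mm over their backs; the gripper's body (78 mm by 193 mm) begins 47 mm behind the grasp point.
Start: joints at [82.34, 20.546, 0.682, 0, -70.136, -16.507], TCP at [0.276, 0.616, 0.227] pointing down, gripper open.
Joint ranges: [-176.03, 176.03], [-82.01, 121.73], [-58.28, 71.71], [-173.87, 95.51], [-174.79, -0.11], [-173.66, 173.66]. Speed limits (degrees/s): [136.94, 136.94, 172.46, 180, 180, 180].

INTERFACE

Orientations are given as [roll, pitch, yaw] about the fixed x, y, z axes, in that order (R = Rz(yaw) Ry(pitch) Rx(roll)).
In Python, from plant import * gives the robot as it stands. The module is installed in compiled form; this text tells all that it offers.
- The arm moves only by the shell command python3 -m pendant 'ROWS' [OPENING]. ROWS is JSON, a list that holds one entry, the list of rows, each a list of 6 numbers: the shift along the world's x, y, z in mm, then the turn, a rotation vector about the world's x, y, z in degrees. A call has 1 to 10 rows; each row is the pose to reach, as a shift and turn from the pose commanded when the call began; what a row does not reach only later rows make up. A row lasts 1/8 s, in which the tool goes at most 62.5 mm and 10.7 degrees, less where a joint would pass 70% of its speed; a pose out of reach is approached as far as the arm can. A call with a gripper value outside its range is refused whole. OPENING is the closure, from -1 (fully open) to 1 (shut), set as the call begins (- or left out, the last holds). The fingers move at their own pace and stop on an object; the grip force is fixed at half the most. Time passes only in rows, so rows that repeat a pose let the fingers close. It gives the time, the measured TCP pose, the force and the opening at its end, in the units of the state.
- get_obs(): the state, without advancing time (a new reading comes with each control period).
- snapshot(name): name is "scene" or "top" or "wrist"; returns a dict with "pixels" (384x512x3 uint8, red, green, blue), "depth" (384x512 float32, m along the optical axis (not along the pixel's ray), 0 where there is no reading), "fx", "fy", "cx", "cy" (pixels), "dist" ([k1, k2, p1, p2, k3] as OpenCV has them; the pictures are not rectified), "pose" (4x4, takes a point from camera to world coordinates); the wrist camera has in their place "tool_from_camera" (4x4, takes a point from camera to tool coordinates, whose origin is the TCP and whose axes are the tool frame's). Camera axes: x right, y down, z forward; pixel columns grow to the right and rows downward; lengths in m; the calibration is good to about 2 mm. A picture is of the moment at which its call begins: read the wrist's pose just before it.
- close_job(): hands the job in, once; it reports no verdict.
The state is a dict: "clock": time; "joint_pos": joint angles; "qvel": joint speeds; "tau": joint torques, N m; "tool_pos": TCP position; "orientation": TCP orientation; "force": force on the tool from outside, world axes, zero at the start; "moment": the same for the moment, N m; "opening": finger opening in m.
Only numpy, scipy, OpenCV 4.12 (cv2) and the standard library are available. Lean on these libraries where they do the work, as an engineer would, in place of code of your own. Each camera call takes 0.05 s, during which the arm holds its last target. There are 200 camera calls.

## Working session

There is one attempt and no reset: what is moved stays moved. The work goes in short steps, Python scripts to look and compute and a shell command to move; the robot and the scene stay as the last step left them, time stands still between calls to the robot, and variables do not carry over. Pictures are saved under pics/ and viewed, about 8 in all and at most 12, crops included, and the job is handed in when it is done.

```bash
mkdir -p pics; cat > h.py <<'E'
from plant import *
import numpy as np, cv2, pickle
from scipy.spatial.transform import Rotation as R
def shot(name,fn,pose=None):
    o=get_obs()
    s=snapshot(name)
    if name=="wrist":
        T=np.eye(4);T[:3,:3]=R.from_euler('xyz',o['orientation'],degrees=True).as_matrix();T[:3,3]=o['tool_pos']
        s['pose']=T@np.array(s['tool_from_camera'])
    pickle.dump(s,open(f'pics/{fn}.pkl','wb'))
    cv2.imwrite(f'pics/{fn}.png',s['pixels'][:,:,::-1])
    return s
def load(fn): return pickle.load(open(f'pics/{fn}.pkl','rb'))
def K(s): return np.array([[s['fx'],0,s['cx']],[0,s['fy'],s['cy']],[0,0,1]],float)
def ray(s,u,v):
    p=cv2.undistortPoints(np.array([[[u,v]]],float),K(s),np.array(s['dist'],float))[0,0]
    return np.array([p[0],p[1],1.])
def pt(s,u,v,w=1):
    d=s['depth'][int(v)-w:int(v)+w+1,int(u)-w:int(u)+w+1];d=d[d>0]
    if len(d)==0: return None
    T=np.array(s['pose']);return T[:3,:3]@(ray(s,u,v)*np.median(d))+T[:3,3]
def atz(s,u,v,z):
    T=np.array(s['pose']);r=T[:3,:3]@ray(s,u,v);return T[:3,3]+r*(z-T[2,3])/r[2]
def cloud(s):
    h,w=s['depth'].shape;uu,vv=np.meshgrid(np.arange(w),np.arange(h))
    p=cv2.undistortPoints(np.stack([uu,vv],-1).reshape(-1,1,2).astype(float),K(s),np.array(s['dist'],float)).reshape(h,w,2)
    P=np.concatenate([p,np.ones((h,w,1))],-1)*s['depth'][...,None]
    T=np.array(s['pose']);return P@T[:3,:3].T+T[:3,3]
E
python3 - <<'E'
from h import *
a=shot('top','t0');b=shot('scene','s0')
print(get_obs());print(np.round(a['pose'],3).tolist(),np.round(b['pose'],3).tolist(),a['fx'])
cv2.imwrite('pics/both.png',cv2.resize(np.vstack([a['pixels'],b['pixels']])[:,:,::-1],None,fx=.78,fy=.78) )
E
```

```text
{'clock': 0.1, 'joint_pos': array([ 8.23372934e+01,  2.05871627e+01,  6.37520461e-01, -1.78844192e-02,
       -7.01367469e+01, -1.65093580e+01]), 'qvel': array([-0.06112276, -0.04215881,  0.10151241,  0.06317228, -0.10525706,
       -0.07497701]), 'tau': array([-9.53299823e-04, -5.84162629e+01,  2.93749630e+01,  7.01538831e+00,
        1.01461881e-02, -4.21699770e-05]), 'tool_pos': array([0.27621325, 0.61539681, 0.22570641]), 'orientation': array([-1.79991569e+02, -8.76057371e-02, -1.14178160e+02]), 'force': array([ 0.0635451 , -0.18385316, -0.21427801]), 'moment': array([0.00814676, 0.02064192, 0.0442617 ]), 'opening': 0.0875671342123649}
[[-0.007, -0.991, 0.136, 0.372], [-1.0, 0.004, -0.017, 0.003], [0.017, -0.136, -0.991, 1.223], [0.0, 0.0, 0.0, 1.0]] [[0.144, 0.857, -0.495, 1.058], [0.99, -0.125, 0.071, -0.064], [-0.001, -0.501, -0.866, 0.986], [0.0, 0.0, 0.0, 1.0]] 454.8362019947068
```

View pics/t0.png

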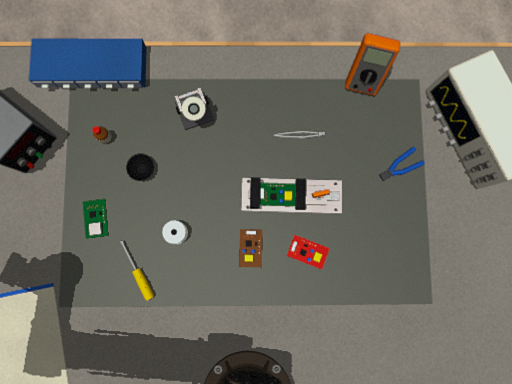

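View pics/s0.png

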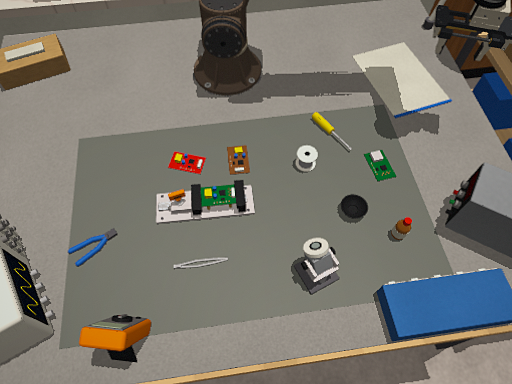

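The top view shows the vise at about (292,195): the green board is at (279,195), the fixed jaw at (255,195), the sliding jaw at (300,195) and the knob at (321,194). The camera stand is at (192,108). Things that could be mistaken for the board are the brown one (251,248), the red one (308,252) and the spare green one (95,218). The one I want is the green board between the black jaws. A close crop will check that.

```bash
python3 - <<'E'
from h import *
a=load('t0');b=load('s0')
c=cv2.resize(a['pixels'][165:225,232:352],None,fx=6.6,fy=6.6,interpolation=cv2.INTER_CUBIC) #792x396
d=cv2.resize(a['pixels'][80:136,160:224],None,fx=3.5,fy=3.5,interpolation=cv2.INTER_CUBIC)
e=cv2.resize(b['pixels'][228:298,280:350],None,fx=2.8,fy=2.8,interpolation=cv2.INTER_CUBIC)
f=cv2.resize(b['pixels'][175:225,150:260],None,fx=3.3,fy=3.92,interpolation=cv2.INTER_CUBIC)
im=np.zeros((600,800,3),np.uint8);im[:396,:792]=c;im[400:596,:224]=d;im[400:596,228:424]=e;im[400:596,428:791]=f
cv2.imwrite('pics/crop1.png',im[:,:,::-1])
Ca,Cb=cloud(a),cloud(b)
# heights
for n,(u,v) in dict(board=(279,188),fj=(255,195),sj=(300,195),knob=(321,194),baseR=(338,195),ring=(192,108),flux=(101,133),spool=(175,232)).items(): print(n,np.round(pt(a,u,v),4))
# ring light: white points in both views near camera
for s,C in((a,Ca),(b,Cb)):
    print(s['depth'].min(), (s['depth']==0).mean())
    cen=pt(a,192,108)
    px=s['pixels'].astype(int)
    m=(np.linalg.norm(C[...,:2]-cen[:2],axis=-1)<.06)&(C[...,2]>.06)&(px.min(-1)>150)
    P=C[m];print(len(P),P.mean(0),P.min(0),P.max(0))
    q=P-np.median(P,0)
    _,S,V=np.linalg.svd(q,full_matrices=False);print(V[2],S)
E
```

```text
board [ 0.5331 -0.0843  0.0455]
fj [ 0.5139 -0.0213  0.0543]
sj [ 0.5136 -0.1382  0.0523]
knob [ 0.5123 -0.1879  0.0822]
baseR [ 0.5168 -0.2435  0.022 ]
ring [0.727  0.1367 0.117 ]
flux [0.677  0.3787 0.0642]
spool [0.4197 0.1839 0.0529]
0.0 0.004140218098958333
410 [0.73718113 0.13814274 0.10761782] [0.70221909 0.10627529 0.06179473] [0.78686058 0.1817747  0.13170332]
[0.45833821 0.1740945  0.8715602 ] [0.49088674 0.40011961 0.27612454]
0.0 0.003875732421875
432 [0.74465232 0.13864897 0.10476064] [0.70263881 0.10354077 0.06237153] [0.78617383 0.18079481 0.13237072]
[-0.60311675 -0.15480248 -0.7824873 ] [0.57243902 0.41155322 0.2933394 ]
```

View pics/crop1.png

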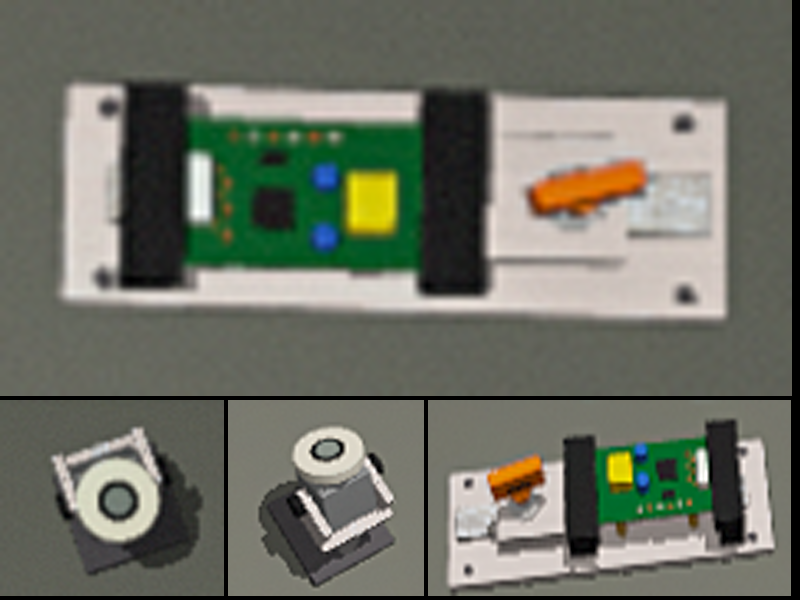

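The crop confirms the choice: green board with its white connector at the fixed-jaw (left) end, and the orange wing knob at crop (588,188). Next I fit the poses.

```bash
python3 - <<'E'
from h import *
a=load('t0');b=load('s0');Ca,Cb=cloud(a),cloud(b)
f=lambda x,y:(232+(x+.5)/6.6-.5,165+(y+.5)/6.6-.5)
cs=np.array([atz(a,*f(*p),.012) for p in [(68,85),(725,98),(727,317),(62,300)]])
print('corners',np.round(cs[:,:2],4),'len',[np.linalg.norm(cs[i]-cs[(i+1)%4]).round(4) for i in range(4)])
ctr=cs.mean(0);ax=(cs[0]-cs[1]+cs[3]-cs[2]);yaw=np.arctan2(ax[1],ax[0]);print('vise',ctr,np.degrees(yaw))
ex=np.array([np.cos(yaw),np.sin(yaw)]);ey=np.array([-ex[1],ex[0]])
print('predicted knob',ctr[:2]-.078*ex,'board',ctr[:2]+.03*ex)
for n,s,C in(('top',a,Ca),('scene',b,Cb)):
    px=s['pixels'].astype(int);hsv=cv2.cvtColor(s['pixels'],cv2.COLOR_RGB2HSV).astype(int)
    near=np.linalg.norm(C[...,:2]-ctr[:2],axis=-1)<.16
    m=near&(hsv[...,0]<15)&(hsv[...,1]>170)&(hsv[...,2]>120)&(np.linalg.norm(C[...,:2]-(ctr[:2]-.078*ex),axis=-1)<.035)&(C[...,2]>.075)
    P=C[m];V=np.linalg.svd(P[:,:2]-P[:,:2].mean(0),full_matrices=False)[2][0]
    print(n,'knob',len(P),P.mean(0),'ctr',(P.max(0)+P.min(0))/2,'zmax',P[:,2].max(),'ang',np.degrees(np.arctan2(V[1],V[0])),'len',np.ptp(P[:,:2]@V))
    m=near&(hsv[...,0]>50)&(hsv[...,0]<75)&(hsv[...,1]>120)&(C[...,2]>.035)&(C[...,2]<.055)
    P=C[m];l=(P[:,:2]-ctr[:2]);print(n,'board y range',np.percentile(l@ey,[0.5,99.5]),'x',np.percentile(l@ex,[.5,99.5]),'z',np.median(P[:,2]))
    # ring
    m=(np.linalg.norm(C-[.727,.137,.117],axis=-1)<.05)&(C[...,2]>.07)&(px.min(-1)>150)
    P=C[m];best=None;rng=np.random.default_rng(0)
    for _ in range(3000):
        q=P[rng.choice(len(P),3,False)];nn=np.cross(q[1]-q[0],q[2]-q[0]);L=np.linalg.norm(nn)
        if L<2e-4: continue
        nn/=L;nn*=np.sign(nn[2]);i=np.abs((P-q[0])@nn)<.003
        if best is None or i.sum()>best.sum():best=i
    for _ in range(4):
        Q=P[best];c=Q.mean(0);nn=np.linalg.svd(Q-c,full_matrices=False)[2][2];nn*=np.sign(nn[2]);best=np.abs((P-c)@nn)<.003
    # circle fit in plane
    e1=np.cross([0,0,1],nn);e1/=np.linalg.norm(e1);e2=np.cross(nn,e1)
    l=(Q-c);xy=np.stack([l@e1,l@e2],1).astype(np.float32);(cc,r)=cv2.minEnclosingCircle(xy)
    rc=c+cc[0]*e1+cc[1]*e2
    print(n,'ring n',nn,'ctr',rc,'mean',c,'r',r,len(Q),len(P),'pivot',rc-.04*nn,'elev',np.degrees(np.arcsin(nn[2])))
# lens disc pixel
print('lens px',[pt(a,192.2+x,108+y,2) for x,y in((0,0),)])
E
```

```text
corners [[ 0.5668  0.0129]
 [ 0.5603 -0.2562]
 [ 0.4705 -0.254 ]
 [ 0.4788  0.0156]] len [np.float64(0.2691), np.float64(0.0899), np.float64(0.2697), np.float64(0.088)]
vise [ 0.5190984  -0.12042348  0.012     ] 88.43047078178874
predicted knob [ 0.51696197 -0.19839422] board [ 0.5199201  -0.09043474]
top knob 37 [ 0.51495114 -0.18779305  0.08177664] ctr [ 0.51487845 -0.1875669   0.0815444 ] zmax 0.08750767345950217 ang 101.44187268144032 len 0.0411612375693895
top board y range [-0.02499749  0.03120746] x [-0.00594033  0.08640824] z 0.045198018538055273
top ring n [-0.49821799 -0.17349525  0.84951647] ctr [0.72789273 0.13393132 0.11510219] mean [0.72800388 0.13526757 0.11544028] r 0.02971639856696129 260 334 pivot [0.74782145 0.14087113 0.08112153] elev 58.15911701170229
scene knob 9 [ 0.52102902 -0.18790084  0.08188163] ctr [ 0.52076176 -0.19051594  0.08229554] zmax 0.08361203683373297 ang -84.39486365995592 len 0.03969099807171114
scene board y range [-0.02876604  0.03191166] x [-0.00784563  0.08565627] z 0.0455182089840096
scene ring n [-0.49273909 -0.17783812  0.85181089] ctr [0.72804288 0.13349313 0.11579764] mean [0.73014735 0.13266068 0.11684119] r 0.031052066013216972 252 313 pivot [0.74775245 0.14060665 0.0817252 ] elev 58.4091810622863
lens px [array([0.7270168 , 0.13620489, 0.11677844])]
```

Vise, board and lens agree between the two views. The vise origin is about 10 mm off the base's middle, which the knob and both jaws confirm. Next I hover over the knob.

```bash
python3 -m pendant '[[[120,-390,24,0,0,-30],[241,-775,24,0,0,-54],[241,-775,24,0,0,-54],[241,-775,24,0,0,-54],[241,-775,24,0,0,-54],[241,-775,24,0,0,-54],[241,-775,24,0,0,-54],[241,-775,24,0,0,-54],[241,-775,24,0,0,-54],[241,-775,24,0,0,-54]]]' -1
```

```text
clock: 1.35
tool_pos: [0.4619, 0.0173, 0.2457]
orientation: [180.0, 0.0, -168.1]
force: [1.3, 1.4, 0.1]
opening: 0.0875
```

```bash
python3 -m pendant '[[[55,-177,0,0,0,0],[55,-177,0,0,0,0],[55,-177,0,0,0,0],[55,-177,0,0,0,0],[55,-177,0,0,0,0],[55,-177,0,0,0,0]]]'
python3 - <<'E'
from h import *
s=shot('wrist','w1');print(get_obs()['tool_pos'],get_obs()['orientation'],get_obs()['joint_pos'])
C=cloud(s);hsv=cv2.cvtColor(s['pixels'],cv2.COLOR_RGB2HSV).astype(int)
m=(hsv[...,0]<15)&(hsv[...,1]>170)&(C[...,2]>.079)&(np.linalg.norm(C[...,:2]-[.517,-.188],axis=-1)<.04)
P=C[m];print(len(P),P.mean(0),P[:,2].max())
if len(P):
    print(cv2.minAreaRect((P[:,:2]*1000).astype(np.float32)))
    V=np.linalg.svd(P[:,:2]-P[:,:2].mean(0),full_matrices=False)[2][0];print(np.degrees(np.arctan2(V[1],V[0])))
cv2.imwrite('pics/w1b.png',cv2.resize(s['pixels'],None,fx=1.5,fy=1.5)[:,:,::-1])
E
```

```text
clock: 2.1
tool_pos: [0.5166, -0.1567, 0.2456]
orientation: [180.0, 0.0, -168.1]
force: [0.1, 0.1, -0.3]
opening: 0.0879
[ 0.51669784 -0.15653677  0.24571178] [ 1.79999024e+02  2.10788771e-02 -1.68060397e+02] [ 3.95183606e+00  7.07136815e+00 -1.47142636e+01 -4.19621865e-03
 -6.81936296e+01  7.98932508e+00]
265 [ 0.51784735 -0.19240914  0.09110324] 0.403318750946978
((519.0859985351562, -197.308837890625), (11.302560806274414, 53.03086471557617), 12.893327713012695)
104.7708105112352
```

View pics/w1b.png

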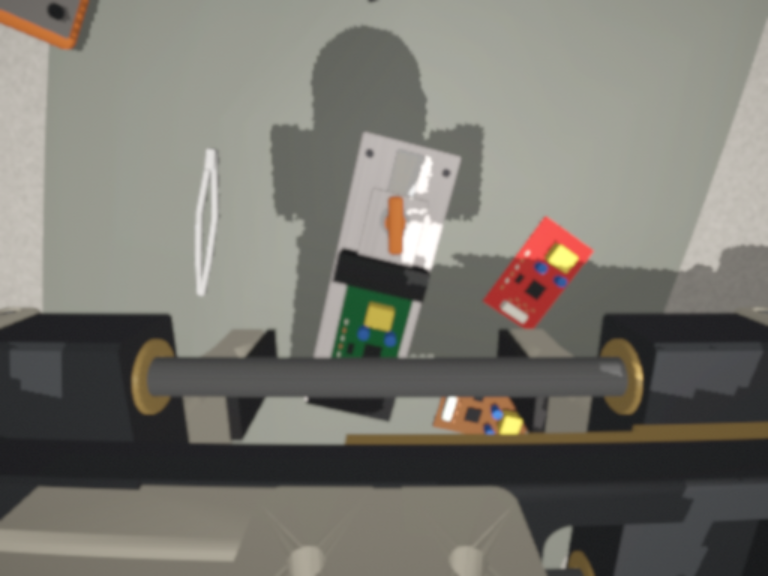

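The wrist view shows the wing knob at (397,225), the sliding jaw at (385,278), the green board at (375,330), and the red and brown look-alikes to the right. Tool yaw already lines up across the wing.

```bash
python3 - <<'E'
from h import *
s=load('w1');C=cloud(s);hsv=cv2.cvtColor(s['pixels'],cv2.COLOR_RGB2HSV).astype(int)
mm=np.zeros(C.shape[:2],np.uint8);m=(hsv[...,0]<15)&(hsv[...,1]>150);m[:120]=0;m[180:]=0;m[:,:240]=0;m[:,300:]=0
ys,xs=np.nonzero(m);r=cv2.minAreaRect(np.stack([xs,ys],1).astype(np.float32));print(r)
print(np.median(C[m],0), atz(s,*r[0],.083),'px top/bot',atz(s,265,131,.083),atz(s,264,169,.083))
# lip edges of sliding jaw, board long edges (px in 1.5x picture)
for u,v in((347,290),(410,300)):print(atz(s,u/1.5,v/1.5,.0444))
E
```

```text
((263.0, 150.0), (36.0, 10.0), 90.0)
[ 0.51741796 -0.1917063   0.08261877] [ 0.51763245 -0.19065632  0.083     ] px top/bot [ 0.51989018 -0.21161233  0.083     ] [ 0.51195148 -0.16976168  0.083     ]
[ 0.54470448 -0.12319036  0.0444    ]
[ 0.48895245 -0.12569796  0.0444    ]
```

```bash
python3 -m pendant '[[[0,-32,-30,0,0,1],[0,-32,-90,0,0,1],[0,-32,-140,0,0,1],[0,-32,-170,0,0,1],[0,-32,-188,0,0,1],[0,-32,-188,0,0,1],[0,-32,-188,0,0,1],[0,-32,-188,0,0,1]]]'
```

```text
clock: 3.15
tool_pos: [0.5176, -0.1894, 0.0587]
orientation: [-180.0, 0.1, -167.1]
force: [0.8, -0.3, -0.1]
opening: 0.0875
```

```bash
python3 -m pendant '[[[0,0,0,0,0,0],[0,0,0,0,0,0],[0,0,0,0,0,0],[0,0,0,0,0,0],[0,0,0,0,0,0],[0,0,0,0,0,0],[0,0,0,0,0,0],[0,0,0,0,0,0]]]' 1
```

```text
clock: 4.15
tool_pos: [0.517, -0.1897, 0.0575]
orientation: [-180.0, 0.0, -167.2]
force: [1.5, -0.7, -1.1]
opening: 0.0151
```

```bash
python3 -m pendant '[[[0,0,0,0,0,0],[0,0,0,0,0,8],[0,0,0,0,0,17],[0,0,0,0,0,27],[0,0,0,0,0,37],[0,0,0,0,0,47],[0,0,0,0,0,57],[0,0,0,0,0,67],[0,0,0,0,0,75],[0,0,0,0,0,75]]]'
```

```text
clock: 5.4
tool_pos: [0.5169, -0.1898, 0.0574]
orientation: [-180.0, -0.0, -92.2]
force: [2.5, -0.2, -1.7]
opening: 0.0139
```

```bash
python3 -m pendant '[[[0,0,0,0,0,0],[0,0,0,0,0,0],[0,-4,0,0,0,0],[0,-8,0,0,0,0],[0,-12,0,0,0,0]]]'
```

```text
clock: 6.02
tool_pos: [0.5165, -0.2019, 0.0574]
orientation: [180.0, 0.0, -92.2]
force: [0.8, 1.3, -2.7]
opening: 0.0144
```

```bash
python3 -m pendant '[[[0,-5,0,0,0,0],[0,-10,0,0,0,0],[0,-15,0,0,0,0],[-1,-19,0,0,0,0],[-1,-19,0,0,0,0],[-1,-19,0,0,0,0]]]'
python3 - <<'E'
from h import *
s=shot('top','t2');print(get_obs()['force'])
shot('wrist','w2')
c=cv2.resize(s['pixels'][165:225,232:352],None,fx=6.6,fy=6.6,interpolation=cv2.INTER_CUBIC)
w=cv2.resize(load('w2')['pixels'][60:300,100:420],None,fx=.8,fy=.8)
im=np.zeros((592,792,3),np.uint8);im[:396]=c;im[398:590,:256]=w
cv2.imwrite('pics/t2b.png',im[:,:,::-1])
E
```

```text
clock: 6.78
tool_pos: [0.5159, -0.221, 0.0575]
orientation: [-180.0, -0.0, -92.2]
force: [-0.5, -1.7, -4.7]
opening: 0.0138
[ 0.63535484 -2.1130214  -4.55057094]
```

View pics/t2b.png

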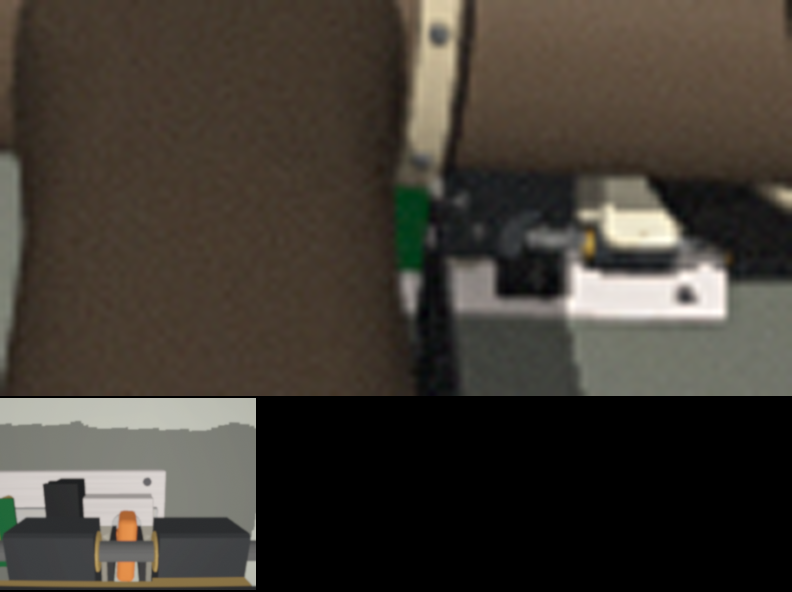

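The arm hides most of the top view. The wrist inset shows the wing aligned between the pads and a wide gap between the green board and the sliding jaw, so the jaw came back about 31 mm. I release and rise.

```bash
python3 -m pendant '[[[0,0,0,0,0,0],[0,0,0,0,0,0],[0,0,0,0,0,0],[0,0,10,0,0,0],[0,0,30,0,0,0],[0,0,80,0,0,0],[0,10,140,0,0,-10],[0,60,190,0,0,-20],[0,80,190,0,0,-30],[0,80,190,0,0,-40]]]' 0
```

```text
clock: 8.12
tool_pos: [0.5163, -0.1392, 0.2499]
orientation: [-179.9, 0.2, -132.4]
force: [-1.0, -0.6, -0.7]
opening: 0.044
```

```bash
python3 -m pendant '[[[0,40,0,0,0,-10],[0,90,0,0,0,-20],[0,120,0,0,0,-30],[0,120,0,0,0,-40],[0,120,0,0,0,-49],[0,120,0,0,0,-49],[0,120,0,0,0,-49],[0,120,0,0,0,-49]]]' -1
python3 - <<'E'
from h import *
o=get_obs();s=shot('wrist','w3');print(o['tool_pos'],o['orientation'],o['joint_pos'])
cv2.imwrite('pics/w3b.png',cv2.resize(s['pixels'],None,fx=1.5,fy=1.5)[:,:,::-1])
C=cloud(s);hsv=cv2.cvtColor(s['pixels'],cv2.COLOR_RGB2HSV).astype(int)
m=(hsv[...,0]>50)&(hsv[...,0]<75)&(hsv[...,1]>120)&(C[...,2]>.035)&(C[...,2]<.055)&(abs(C[...,0]-.518)<.05)
P=C[m];print(len(P))
yaw=np.radians(88.4);ex=np.array([np.cos(yaw),np.sin(yaw)]);ey=np.array([-ex[1],ex[0]])
l=P[:,:2]-[.5191,-.1104];print(np.percentile(l@ex,[.3,99.7]),np.percentile(l@ey,[.3,50,99.7]),np.median(P[:,2]))
for k in np.arange(-.01,.075,.01):
    i=abs(l@ex-k)<.004
    if i.sum()>10:print(round(k,3),np.percentile(l[i]@ey,[1,99]).round(4))
E
```

```text
clock: 9.12
tool_pos: [0.5158, -0.0209, 0.2477]
orientation: [180.0, 0.0, 178.9]
force: [0.7, -0.6, -0.3]
opening: 0.0874
[ 0.51577514 -0.02086566  0.24766247] [1.79999396e+02 9.36016159e-03 1.78933243e+02] [ 1.94975903e+01  4.66649743e+00 -1.72061042e+01  2.93400461e-03
 -6.81184226e+01 -2.05654410e+01]
2190
[-0.0194622   0.07525732] [-0.02580617 -0.00045199  0.02977169] 0.044091595188954946
-0.01 [-0.0251  0.0295]
0.0 [-0.0252  0.0298]
0.01 [-0.0252  0.0292]
0.02 [-0.0254  0.029 ]
0.03 [-0.0255  0.0293]
0.04 [-0.0255  0.0295]
0.05 [-0.0256  0.0285]
0.06 [-0.0258  0.0288]
0.07 [-0.0259  0.0291]
```

View pics/w3b.png

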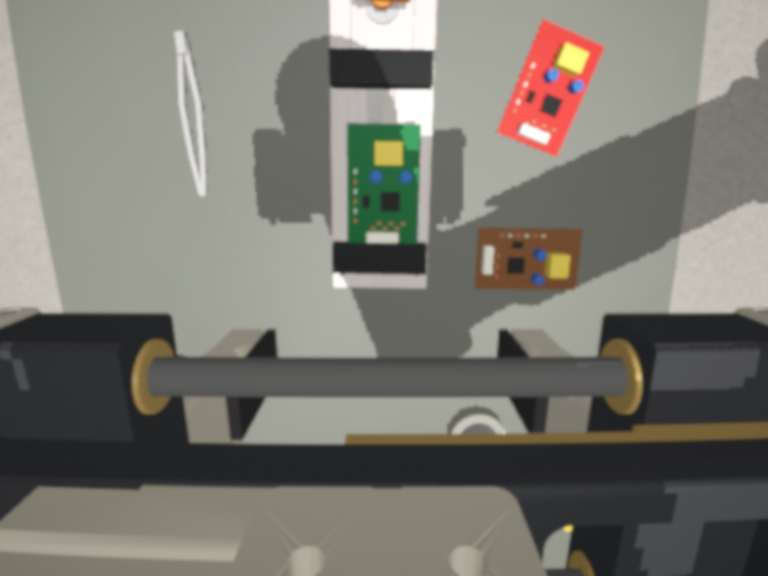

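The board lies on the posts with its free end visible at (383,125). The fixed-jaw lip is at (380,257), and the sliding jaw is well back at (381,68). The measured span matches the description, so I descend to the middle of its long edges.

```bash
python3 -m pendant '[[[2,-50,0,0,0,-0.5],[2,-60,-40,0,0,-0.5],[2,-60,-100,0,0,-0.5],[2,-60,-150,0,0,-0.5],[2,-60,-190,0,0,-0.5],[2,-60,-210,0,0,-0.5],[2,-60,-222,0,0,-0.5],[2,-60,-222,0,0,-0.5],[2,-60,-222,0,0,-0.5]]]'
```

```text
clock: 10.3
tool_pos: [0.5186, -0.0806, 0.0264]
orientation: [180.0, 0.1, 178.4]
force: [0.7, 0.5, 0.4]
opening: 0.0878
```

```bash
python3 -m pendant '[[[0,0,-2,0,0,0],[0,0,-2,0,0,0],[0,0,-2,0,0,0],[0,0,-2,0,0,0],[0,0,-2,0,0,0],[0,0,-2,0,0,0],[0,0,-2,0,0,0]]]' 1
```

```text
clock: 11.18
tool_pos: [0.5179, -0.0807, 0.0237]
orientation: [-180.0, 0.0, 178.3]
force: [-1.3, -0.2, 4.3]
opening: 0.0585
```

```bash
python3 -m pendant '[[[0,-2,0.5,0,0,0],[0,-5,0.5,0,0,0],[0,-8,0.5,0,0,0],[0,-11,0.5,0,0,0],[0,-14,0.5,0,0,0],[0,-14,0.5,0,0,0],[0,-14,0.5,0,0,0]]]'
python3 - <<'E'
from h import *
shot('scene','s4');s=load('s4');print(get_obs()['force'])
c=cv2.resize(s['pixels'][165:225,140:270],None,fx=6,fy=6,interpolation=cv2.INTER_CUBIC);cv2.imwrite('pics/s4b.png',c[:,:,::-1])
E
```

```text
clock: 12.05
tool_pos: [0.5178, -0.0947, 0.024]
orientation: [-180.0, -0.0, 178.3]
force: [-0.4, 0.2, -1.7]
opening: 0.0587
[ 0.19975701  0.12226888 -0.68113412]
```

View pics/s4b.png

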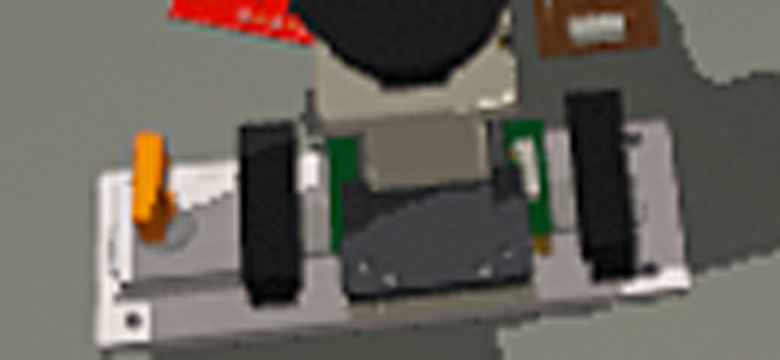

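The board is drawn clear of the fixed jaw: there is a visible gap at crop (562,180), and the sliding jaw at (270,210) is clear too. The knob wing at (150,185) is turned. Now I lift.

```bash
python3 -m pendant '[[[0,0,6,0,0,0],[0,0,20,0,0,0],[0,0,45,0,0,0],[0,0,80,0,0,0],[0,0,120,0,0,0],[0,0,160,0,0,0],[0,0,185,0,0,0],[0,0,185,0,0,0],[0,0,185,0,0,0],[0,0,185,0,0,0]]]' && python3 -m pendant '[[[15,25,3,1,-3,0],[40,60,7,3,-8,0],[70,100,11,5,-14,0],[100,140,14,7,-20,0],[125,180,17,9,-26,0],[140,200,18,10.6,-29.9,0],[145,205,19,10.6,-29.9,0],[145,205,19,10.6,-29.9,0],[145,205,19,10.6,-29.9,0],[145,205,19,10.6,-29.9,0]]]'
python3 - <<'E'
from h import *
o=get_obs();print(o)
M=R.from_euler('xyz',o['orientation'],degrees=True).as_matrix();n=np.array([-.4955,-.1757,.8507]);L=np.array([.728,.1337,.1155])
u=o['tool_pos']-.0183*M[:,2]-L;print('ang',np.degrees(np.arccos(-M[:,2]@n)),'out',u@n,'off',u-(u@n)*n,'need',L+.15*n-(u+L))
a=shot('top','t5');b=shot('scene','s5')
im=np.hstack([cv2.resize(a['pixels'][60:210,130:280],(400,400)),cv2.resize(b['pixels'][130:310,200:380],(400,400))])
cv2.imwrite('pics/f5.png',im[:,:,::-1])
for s in(a,b):
    C=cloud(s);hsv=cv2.cvtColor(s['pixels'],cv2.COLOR_RGB2HSV).astype(int)
    m=(hsv[...,0]>45)&(hsv[...,0]<80)&(hsv[...,1]>100)&(np.linalg.norm(C-(L+.15*n),axis=-1)<.08)
    P=C[m];print(len(P))
    if len(P)>30:
        V=np.linalg.svd(P-np.median(P,0),full_matrices=False)[2][2];V*=np.sign(V[2]);d=np.percentile((P-L)@n,[5,50,95]);print(V,np.degrees(np.arccos(V@n)),d,(P.min(0)+P.max(0))/2)
E
```

```text
clock: 13.35
tool_pos: [0.5171, -0.0947, 0.2081]
orientation: [-180.0, -0.1, 178.3]
force: [0.5, 0.1, -1.6]
opening: 0.0591
clock: 14.6
tool_pos: [0.663, 0.1097, 0.2282]
orientation: [167.4, 29.4, 175.0]
force: [0.1, -0.1, -1.4]
opening: 0.0588
{'clock': 14.6, 'joint_pos': array([ 28.28911095,   4.3843639 , -33.11092844,  12.66549405,
       -21.56659724, -40.51367916]), 'qvel': array([ 0.12718365, -0.03905734, -0.27240884,  0.22904821,  0.2680103 ,
       -0.14316653]), 'tau': array([  0.05996112, -34.26128626,  28.09848189,   6.14727303,
         1.80089246,   0.06324415]), 'tool_pos': array([0.66301161, 0.10971754, 0.22824185]), 'orientation': array([167.40466393,  29.35465051, 174.96780326]), 'force': array([ 0.09652162, -0.13912633, -1.35544637]), 'moment': array([-0.60931928,  1.75190651, -0.01567485]), 'opening': 0.0588390606755104}
ang nan out 0.15062569899443487 off [ 0.00057532 -0.00072476  0.00017103] need [-0.00026529  0.00083469 -0.00070332]
129
[-0.5238781  -0.1548029   0.83760838] 2.0913458158894866 [0.15007551 0.15345117 0.15702187] [0.65178595 0.10628988 0.27724867]
152
[-0.54394377 -0.14769992  0.82602052] 3.4661653620499346 [0.15246198 0.15381132 0.15501357] [0.65454592 0.10305977 0.24680994]<stdin>:4: RuntimeWarning: invalid value encountered in arccos
```

View pics/f5.png

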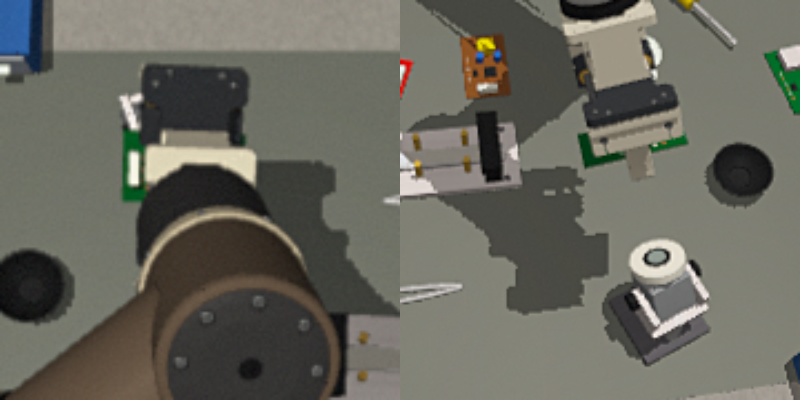

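The board is held squarely before the camera. The component face measures 153 mm out along the line of sight, so the underside is at about 151 mm, and the tilt error is 2–3°. I check the knob and jaw, then hand in.

```bash
python3 - <<'E'
from h import *
for fn in('s5','t5'):
    s=load(fn);C=cloud(s);hsv=cv2.cvtColor(s['pixels'],cv2.COLOR_RGB2HSV).astype(int)
    m=(hsv[...,0]<16)&(hsv[...,1]>150)&(C[...,2]>.07)&(C[...,2]<.095)&(np.linalg.norm(C[...,:2]-[.516,-.21],axis=-1)<.06)
    P=C[m]
    if len(P)>5:
        V=np.linalg.svd(P[:,:2]-P[:,:2].mean(0),full_matrices=False)[2][0];print(fn,len(P),P.mean(0),np.degrees(np.arctan2(V[1],V[0]))%180)
o=get_obs();print(o['qvel'],o['opening'])
E
python3 -m pendant '[[[0,0,0,0,0,0],[0,0,0,0,0,0],[0,0,0,0,0,0],[0,0,0,0,0,0]]]'
```

```text
s5 37 [ 0.52424434 -0.21847173  0.07909095] 175.06130167134918
t5 51 [ 0.51504015 -0.21727105  0.08032686] 173.50649166455815
[ 0.17538517 -0.11519198 -0.22475676  0.10580957  0.22300181 -0.13774102] 0.05860066447057208
clock: 15.2
tool_pos: [0.6628, 0.1103, 0.228]
orientation: [167.4, 29.4, 175.0]
force: [-0.3, 0.1, -0.9]
opening: 0.0585
```

The knob is at about 86° (1.5 rad) and the jaw is about 30 mm back, so I hand in.

```bash
python3 -c "
from plant import *
print(close_job())"
```

```text
the job is handed in; nothing more can be done
None
```

The job is handed in, with the arm still holding the board in front of the inspection camera; the hand-in gives no verdict. I turned the knob about 75° anticlockwise and pulled the jaw back by it. I then drew the board 14 mm out of the groove, lifted it and turned its solder side to the lens.

**Last checks:**

| Check | Result | Needed |
|---|---|---|
| Knob (both cameras) | about 1.5 rad | above 1.0 rad |
| Jaw back | about 30 mm | over 15 mm |
| Underside to lens | about 151 mm | 120–180 mm |
| Offset from line of sight (from the arm's pose) | about 1 mm | within 25 mm |
| Squareness | 2–3.5° by depth; square by the arm's pose | within 0.2 rad (11°) |
| Time | about 15 s | 54 s |

**Disagreements:**
- **Vise origin:** it lies about 10 mm from the base's middle. The knob, the jaws and the board's ends all agreed on that.
- **Finger opening:** it read 58.5 mm on the 60 mm board and 14 mm on the 12 mm knob wing. I took both as sensor error.
- **Squareness formula:** the exact angle from the arm's pose came out undefined because of rounding at nearly zero.
- **Board centre:** the depth patches could not give a reliable centre, as the gripper hides part of the board. Centring therefore rests on the arm's pose and the grip position.

I did not measure the bystanders again. The arm stayed clear of them, and the last pictures showed nothing out of place.

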